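# Put the tray away behind the drop catch

## Robot

A 6-joint arm with a two-finger parallel gripper is mounted at the origin on the work surface. World frame = base frame: x ahead of the robot, y to its left, z up, the work surface at z = 0. Lengths are in m, angles in rad, forces in N, time in s.
With the tool pointing down it reaches from about 0.35 to 0.975 m from the base axis. Payload 4.9 kg.
Tool frame: the origin (TCP) lies midway between the tips of the shut fingers; the grasp point (between the pads) lies 19 mm behind it; z points along the fingers, y is the line along which they close (so a half turn about z gives the same grasp; the last joint's range is limited). The gripper opens to 85 mm and grips with 20 to 120 N. Pads are 22 mm wide; open, the fingers measure 114 mm over their backs; the gripper's body (76 mm by 85 mm) begins 54 mm behind the grasp point. The pads swing forward as they close: fully open they stand 13 mm farther back than shut.
Start: joints at [1.177, 0.053, 1.613, -0, 1.476, -0.119], TCP at [0.17, 0.602, 0.231] pointing down, gripper open.
Joint ranges: [-3.01, 3.01], [-1.01, 2.22], [0.06, 2.58], [-1.02, 4.17], [0.09, 2.62], [-3.14, 3.14]. Speed limits (rad/s): [2.57, 2.57, 3.14, 3.14, 3.14, 3.14].

## Interface

Orientations are given as a unit quaternion [w, x, y, z].
In Python, from plant import state, grab_frame, job_done, cut_out, place_of gives the robot as it stands.
- The arm moves only by the tool jog_arm, never from a script. Its argument "motion" is text: rows parted by semicolons, each of 7 numbers parted by spaces: the opening in per cent of the stroke, from 0 (shut) to 100 (fully open), then the shift along the tool's x, y, z as a fraction of full scale, then the turn, a rotation vector about the tool's x, y, z as a fraction of full scale. A call has exactly 5 rows; each row is the pose to reach, as a shift and turn from the pose commanded when the call began, along the tool's axes at that moment; what a row does not reach only later rows make up. Full scale, the value 1, is 50 cm for a shift and 1.5 rad for a turn. A row lasts 1/8 s, in which the tool goes at most 62.5 mm and 10.7 degrees, less where a joint would pass 70% of its speed; a pose out of reach is approached as far as the arm can. A call with a number of a shift or a turn outside -1 to 1 is refused whole. A call with a gripper value outside its range is refused whole. The fingers move at their own pace and stop on an object; the grip force is fixed at half the most. Time passes only in rows, so rows that repeat a pose let the fingers close, or fill a call up. It gives the time, the measured TCP pose, the force, the opening and the grip force at its end, in the units of the state.
- state(): the state, without advancing time (a new reading comes with each control period).
- grab_frame(name): name is "scene" or "side" or "wrist"; returns a dict with "color" (420x560x3 uint8, red, green, blue), "range_z" (420x560 float32, m along the optical axis (not along the pixel's ray), 0 where there is no reading), "intrinsics" (3x3 intrinsics, pixels), "k1" (the pictures are not rectified: a ray, as slopes to the right and down, at radius r is drawn at 1 + k1 r^2 times it, then the intrinsics apply), "world_from_camera" (4x4, takes a point from camera to world coordinates). Camera axes: x right, y up, looking along -z (the intrinsics and any distortion apply to the point x, -y, -z); pixel columns grow to the right and rows downward; lengths in m; the calibration is good to about 2 mm. A picture is of the moment at which its call begins.
- job_done(): hands the job in; it is judged then, once.
Trained networks look in the newest picture that a camera, given by its name, has taken for a name from the list of things; names that differ only in an ending like _2 or _b are one class to them, and where a whole thing is asked for, a point or a joint stands for the part that bears it (a point fixed in the world has none). Each returns a list of dicts, best first, with "p" (0 to 1); they miss things now and then, are a little off and sometimes report something else, mostly with a low value. They report only what shows in the picture. A call takes as long as a camera call. They do not tell look-alikes from the thing itself.
- cut_out(camera, thing): "pixels" (420x560 bool, what is visible of it).
- place_of(camera, thing): "at" ([x, y, z] in m, in world coordinates, good to about 4 mm: a listed point, or the origin of a listed thing).
The state is a dict: "time": time; "joint_pos": joint angles; "joint_vel": joint speeds; "joint_efforts": joint torques, N m; "tool_pos": TCP position; "tool_rot": TCP orientation; "contact_force": force on the tool from outside, world axes, zero at the start; "ft_torque": the same for the moment, N m; "gripper_width": opening from 0.0 (shut) to 1.0 (fully open); "grasp_force": force on a finger pad.
Only numpy, scipy, OpenCV 4.12 (cv2) and the standard library are available. Lean on these libraries where they do the work, as an engineer would, in place of code of your own. Each camera call takes 0.05 s, during which the arm holds its last target. There are 200 camera calls.

## Task

Put the loose tray of knife-handle scales away in the empty bay of the bench rack: slide it in along the bench by its pull, letting its own leading edge lift the hinged drop catch, and press it against the rubber buffers at the back until the catch falls behind the tray's front. Then ease off and let go, so that the tray is left shut in between buffers and catch. Feel it in gently, never forcing or ramming it, and leave the other things on the bench where they are.

Things in the scene. Friction and masses are not known exactly. Their poses are not given: they have to be found in the camera images.
- tray: The loose open wooden tray of flat wood slabs, flat on the bench before the empty bay, 0.45-0.75 kg. 150 mm wide (x), 160 mm long (y, without the pull), 40 mm high, walls 12 mm thick. Origin: centre of its underside; flat leading end at y = -80 mm, front with the pull at y = +80 mm. It goes into the bay leading end first, sliding flat on the bench.
- tray_pull (a point): Where to grip the tray's pull, an upright dark wood tab on its front: 16 mm thick (tray x), y = 79 to 121 mm, 4 to 52 mm above the bench. This point is the tab's middle, 102 mm from the tray's origin along +y, 36 mm up. Pinch it from above across its 16 mm.
- rack: Wooden rack screwed to the bench: two bays side by side, no floor. The bay at +x already holds a like tray; the other is empty, to be filled. Its y axis points out of the mouths: trays go in along -y. Origin: on the empty bay's centre line, on the bench. The tray put away has its origin at rack x = 0, y = -80 mm, give or take the 8 mm of the latch rail's setting (see the catch).
- bay_mouth (a point): Middle of the empty bay's mouth, on the bench, at rack y = +91 mm. The bay is 153 mm wide (1.5 mm play each side of the tray), between cheeks 12 mm thick, 42 to 48 mm high, whose ends here are half-round noses of 6 mm radius. Beyond rack y = -25 mm keeper strips 2.5 mm above the tray's sides hold it down: it can only be slid in. Push and wedging must stay gentle: at most 20 N on the rack.
- catch (a joint): Angle of the empty bay's drop catch, a 60 mm steel arm over the line of the tray's +x side wall: 0 = dropped, grows as its toe rises. The tray's end lifts it with under 2 N; it rides on the tray at about 0.17 rad and falls to 0 when the front has passed the toe. It hangs on a slotted steel rail with the buffers, screwed tight anywhere within 8 mm either way: its toe is at rack y = -8 to +8 mm.
- back_board (a point): Middle of the back board's face, 22 mm up, at rack y = -188 mm. Before it two round rubber buffers stand on the catch's rail, faces 160.5 mm inwards of the toe; together they yield 1 mm per 10 N. For the catch to fall, the tray (160 mm) must be pressed about 2 mm past the toe: 8 to 14 N on the buffers, besides 2 to 7 N friction on the bench. They then push it back towards the catch.
- stone: Bystander: two-layer sharpening stone, 60 x 160 x 24 mm, lying on the bench. Origin: centre of its underside. Leave alone.
- tape: Bystander: roll of paper tape, 90 mm across, 36 mm high, lying flat on the bench. Origin: centre of its underside. Leave alone.
- knife: Bystander: finished knife, 265 mm long, lying flat on the bench on the robot's side of the rack, handle along its +y. Origin: between handle and blade, on the bench. Leave alone.
Not all that is in view belongs to the job. Several things have the shape of the tray; the one meant has the colours described above.

How it is judged:
By the outcome, as a careful person would: the job done as asked, in the order asked, and still so for the second after the job is handed in, with the robot touching nothing.
It also fails if it takes over 64 s, if anything falls off the work surface, if the arm or the gripper's body presses on something with over 40 N, if the wrist force passes 120 N, or if a joint passes its speed limit or range.

## Working session

There is one attempt and no reset: what is moved stays moved. The work goes in short steps, Python scripts to look and compute and a tool call to move; the robot and the scene stay as the last step left them, time stands still between calls to the robot, and variables do not carry over. Pictures are saved under pics/ and viewed, at most 10 in all, crops included, and the job is handed in when it is done.

Besides the shell and the picture viewer there is one more tool, called after "Call:" as name(argument=value, ...) on one line, values as JSON. jog_arm: Moves the arm, as the interface text tells. Shift numbers are shares of 50 cm and turn numbers shares of 1.5 rad, none past 1 either way. Its arguments: {"type":"object","properties":{"motion":{"type":"string"}},"required":["motion"]}

```bash
ls; mkdir -p pics; cat > h.py <<'E'
import numpy as np, cv2
from plant import *
def pts(f):
    """world coords of every pixel"""
    K=np.array(f["intrinsics"]);T=np.array(f["world_from_camera"])
    h,w=f["range_z"].shape
    u,v=np.meshgrid(np.arange(w),np.arange(h))
    d=cv2.undistortPoints(np.stack([u,v],-1).reshape(-1,1,2).astype(float),K,np.array([f["k1"],0,0,0.])).reshape(h,w,2)
    z=f["range_z"]
    P=np.stack([d[...,0]*z,-d[...,1]*z,-z],-1)
    return P@T[:3,:3].T+T[:3,3]
def save(n,im): cv2.imwrite("pics/"+n,im[...,::-1])
E
python3 - <<'E'
from h import *
f=grab_frame("scene");g=grab_frame("side")
save("a.png",np.vstack([f["color"]])); save("b.png",g["color"])
for c in("scene","side"):
  for t in["tray","tray_pull","rack","bay_mouth","catch","back_board","stone","tape","knife"]:
    print(c,t,[(round(r["p"],2),np.round(r["at"],3).tolist()) for r in place_of(c,t)])
s=state();print(s)
E
```

```text
pics
scene tray [(0.95, [0.313, 0.151, 0.0]), (0.82, [0.603, 0.434, -0.001]), (0.79, [0.269, -0.346, -0.0]), (0.7, [0.569, 0.122, -0.003])]
scene tray_pull [(0.87, [0.58, 0.221, 0.038]), (0.66, [0.318, -0.259, 0.034]), (0.59, [0.602, 0.34, 0.038]), (0.56, [0.27, 0.058, 0.034])]
scene rack [(0.6, [0.546, -0.111, 0.004])]
scene bay_mouth []Traceback (most recent call last):
  File "<stdin>", line 6, in <module>
ValueError: it knows: back_board, bay_mouth, knife, rack, stone, tape, tray, tray_pull
```

```bash
python3 - <<'E'
from h import *
for c in("scene","side"):
  grab_frame(c)
  for t in["tray","tray_pull","rack","bay_mouth","back_board","stone","tape","knife"]:
    if c=="scene" and t in("tray","tray_pull"): continue
    print(c,t,[(round(r["p"],2),np.round(r["at"],3).tolist()) for r in place_of(c,t)])
s=state();print(s["tool_pos"],s["tool_rot"],s["time"],s["gripper_width"])
E
```

```text
scene rack [(0.57, [0.544, -0.106, 0.002])]
scene bay_mouth []
scene back_board [(0.85, [0.546, -0.295, 0.021])]
scene stone [(0.65, [0.782, 0.061, -0.003]), (0.38, [0.401, -0.131, -0.003])]
scene tape [(0.67, [0.756, 0.239, -0.003]), (0.45, [0.546, -0.106, 0.001])]
scene knife [(0.7, [0.399, -0.129, -0.002])]
side tray [(0.89, [0.267, -0.353, -0.001]), (0.81, [0.309, 0.145, 0.004]), (0.77, [0.602, 0.438, 0.001]), (0.63, [0.565, 0.126, 0.002])]
side tray_pull [(0.84, [0.579, 0.222, 0.033]), (0.68, [0.319, -0.264, 0.036]), (0.66, [0.604, 0.332, 0.039]), (0.56, [0.268, 0.06, 0.033])]
side rack []
side bay_mouth []
side back_board [(0.73, [0.549, -0.292, 0.024])]
side stone [(0.86, [0.778, 0.063, -0.003])]
side tape [(0.84, [0.754, 0.236, 0.001])]
side knife [(0.62, [0.4, -0.136, -0.002])]
[0.16959089 0.6015488  0.23131402] [2.76966627e-06 1.36954204e-01 9.90577380e-01 8.00295702e-06] 1.1 0.9988140131775954
```

View pics/a.png

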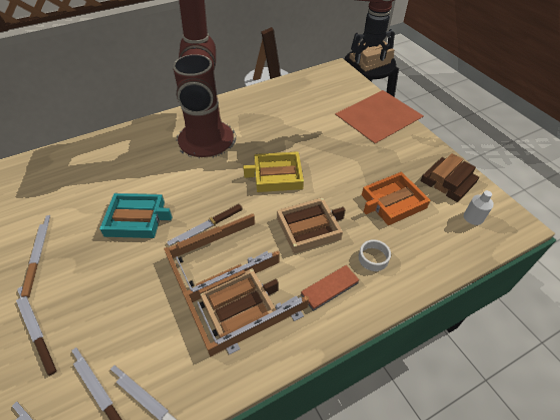

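View pics/b.png

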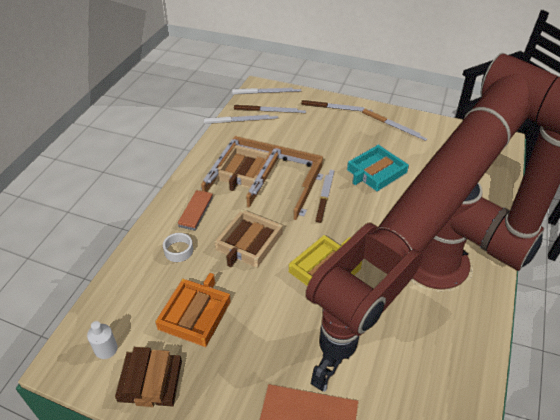

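Scene view: tray look-alikes are teal (135,215), yellow (277,172), orange (395,197), the plain wooden one (310,225), and the wooden one already in the rack (235,303). The match is the wooden tray at (310,225), with its dark pull at (338,213) and the empty bay mouth near (265,240). The side view agrees, with the tray at (250,238). Next I'll fit it with a height map and close crop.

```bash
cat >> h.py <<'E'
def ortho(cams,x0,x1,y0,y1,s=0.001):
    """top view: rows = x falling, cols = y falling (robot's view); returns color, height"""
    H=np.full((int((x1-x0)/s),int((y1-y0)/s)),np.nan);C=np.zeros(H.shape+(3,),np.uint8)
    for f in cams:
        P=pts(f);k=3
        # upsample
        hh,ww=P.shape[:2]
        P=cv2.resize(P,(ww*k,hh*k),interpolation=cv2.INTER_NEAREST if 0 else cv2.INTER_LINEAR);c=cv2.resize(f["color"],(ww*k,hh*k))
        P=P.reshape(-1,3);c=c.reshape(-1,3)
        m=(P[:,0]>x0)&(P[:,0]<x1)&(P[:,1]>y0)&(P[:,1]<y1)&(P[:,2]<.12)
        P=P[m];c=c[m];o=np.argsort(P[:,2]);P=P[o];c=c[o]
        i=np.clip(((x1-P[:,0])/s).astype(int),0,H.shape[0]-1);j=np.clip(((y1-P[:,1])/s).astype(int),0,H.shape[1]-1)
        G=np.full(H.shape,np.nan);G[i,j]=P[:,2];D=np.zeros_like(C);D[i,j]=c
        u=np.isnan(H)|(G>H);H[u]=G[u];C[u]=D[u]
    return C,H
E
python3 - <<'E'
from h import *
f=grab_frame("scene");g=grab_frame("side")
C1,H1=ortho([f],.42,.76,-.32,.26);C2,H2=ortho([g],.42,.76,-.32,.26)
save("o.png",cv2.resize(np.vstack([C1[:, :],C2]),(500,590)))
for n,q in(("scene",f),("side",g)):
    P=pts(q)
    def box(z0,z1,x0,x1,y0,y1):
        m=(P[...,2]>z0)&(P[...,2]<z1)&(P[...,0]>x0)&(P[...,0]<x1)&(P[...,1]>y0)&(P[...,1]<y1)
        return P[m]
    t=box(.033,.046,.46,.68,.02,.207)
    r=cv2.minAreaRect((t[:,:2]*1000).astype(np.float32));print(n,"tray",len(t),r)
    tp=box(.047,.06,.5,.68,.17,.26);print(" pull",len(tp),tp.mean(0) if len(tp) else 0)
    b=box(-.01,.01,.4,.8,.0,.25);print(" bench",np.median(b[:,2]))
    # nearest cheek (low x): top z .04-.05
    for nm,xr in(("lowcheek",(.42,.50)),("mid",(.59,.66)),("far",(.72,.82))):
        c=box(.038,.053,*xr,-.26,-.03)
        if len(c)>20:
            p=np.polyfit(c[:,1],c[:,0],1);print(" ",nm,len(c),"x=",p, "at y=-.1",np.polyval(p,-.1),"std",np.std(c[:,0]-np.polyval(p,c[:,1])), "z",np.median(c[:,2]),"ymax",c[:,1].max())
E
```

```text
scene tray 692 ((567.4771728515625, 124.74777221679688), (163.4228515625, 155.96380615234375), 81.98738098144531)
 pull 61 [0.58183295 0.22139719 0.05139402]
 bench 0.0004269786459119018
  lowcheek 424 x= [-0.03491399  0.4644055 ] at y=-.1 0.4678968997196756 std 0.006421301830030507 z 0.0472027831549085 ymax -0.030467244899109347
  mid 826 x= [-0.03532695  0.62823711] at y=-.1 0.6317698042880215 std 0.010668975938814707 z 0.04833493496656893 ymax -0.031227380952759953
  far 860 x= [-0.01458145  0.78236812] at y=-.1 0.783826260393052 std 0.019789124283519807 z 0.048684458800400954 ymax -0.031852346982646884
side tray 670 ((562.5892944335938, 124.11860656738281), (165.98313903808594, 152.3831787109375), 82.21405029296875)
 pull 68 [0.57409886 0.22309888 0.05203628]
 bench 0.0014334327091944932
  lowcheek 241 x= [-0.02788417  0.46092909] at y=-.1 0.4637175072495942 std 0.006538545269379994 z 0.047896138027827106 ymax -0.03247929335080668
  mid 279 x= [-0.04234146  0.61955216] at y=-.1 0.6237863036046681 std 0.012013835715836217 z 0.048314454189439804 ymax -0.030627326840402924
  far 318 x= [0.03283934 0.77851949] at y=-.1 0.7752355598070352 std 0.01633387962335014 z 0.04616724691622909 ymax -0.03019110814925874
```

View pics/o.png

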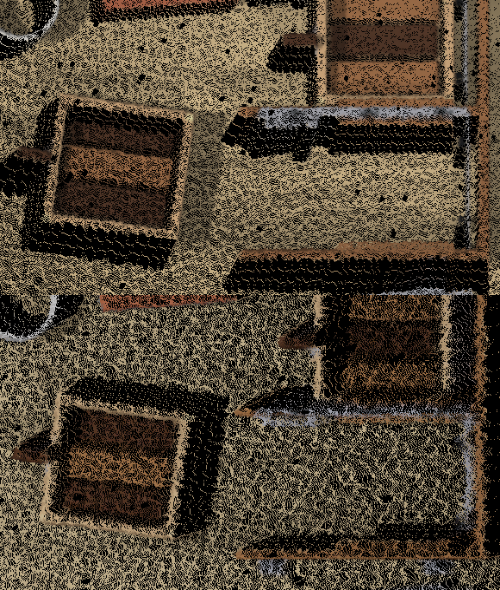

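Top view: the wooden tray with three slabs is yawed about -8° and sits left of the mouth. The two cameras differ by about 4.5 mm in x, equally for tray and rack, so I'll refine with the wrist camera. Moving above the pull.

Call:
jog_arm(motion="100 -0.1 -0.05 0 0 0 0.1; 100 -0.2 -0.1 0 0 0 0.2; 100 -0.3 -0.15 0 0 0 0.3; 100 -0.4 -0.2 0 0 0 0.4; 100 -0.5 -0.25 0 0 0 0.5")

```text
time: 1.82
tool_pos: [0.3774, 0.4121, 0.2316]
tool_rot: [0.0, 0.492, 0.87, 0.0]
contact_force: [0.9, 0.6, 0.1]
gripper_width: 0.994
grasp_force: 0.0
```

```bash
cat >> h.py <<'E'
from scipy.spatial.transform import Rotation as R
def rot(): 
    q=np.array(state()["tool_rot"]);return R.from_quat(q[[1,2,3,0]])
def to(p,yaw_deg):
    """fractions to reach TCP p, tool z down, tool y at world yaw"""
    s=state();r=rot();a=np.radians(yaw_deg)
    y=np.array([np.cos(a),np.sin(a),0]);z=np.array([0,0,-1.]);M=np.stack([np.cross(y,z),y,z],1)
    d=r.inv().apply(np.array(p)-s["tool_pos"])/.5
    w=(r.inv()*R.from_matrix(M)).as_rotvec()/1.5
    print("t",round(s["time"],2),"pos",np.round(s["tool_pos"],4),"F",np.round(s["contact_force"],2),"w",round(s["gripper_width"],3),"g",np.round(s["grasp_force"],1),"yawy",np.degrees(np.arctan2(*r.as_matrix()[:2,1][::-1])).round(2))
    print("shift",np.round(d,4),"turn",np.round(w,4))
E
python3 -c "
from h import *
to([.577,.224,.23],-8)"
```

```text
t 1.82 pos [0.3774 0.4121 0.2316] F [0.87 0.58 0.1 ] w 0.994 g 0.0 yawy 31.01
shift [-0.528   0.1483  0.0032] turn [ 4.000e-04 -2.000e-04  4.539e-01]
```

Call:
jog_arm(motion="100 -0.11 0.03 0 0 0 0.1; 100 -0.22 0.06 -0.03 0 0 0.2; 100 -0.33 0.09 -0.06 0 0 0.3; 100 -0.44 0.12 -0.09 0 0 0.4; 100 -0.528 0.148 -0.1 0 0 0.454")

```text
time: 2.45
tool_pos: [0.5785, 0.2245, 0.283]
tool_rot: [0.001, 0.755, 0.656, 0.001]
contact_force: [0.4, -0.2, -0.3]
gripper_width: 1.003
grasp_force: 0.0
```

```bash
python3 - <<'E'
from h import *
to([.577,.224,.28],-8)
f=grab_frame("wrist");save("w1.png",f["color"])
print(np.round(f["world_from_camera"],3).tolist(),f["intrinsics"],f["k1"])
for t in["tray","tray_pull","rack","bay_mouth"]:
    print(t,[(round(r["p"],2),np.round(r["at"],4).tolist()) for r in place_of("wrist",t)])
P=pts(f)
z=P[...,2]
for a,b in((-.01,.01),(.033,.046),(.047,.06)): 
    m=(z>a)&(z<b)&(f["range_z"]>0);print(a,m.sum(),P[m].min(0).round(3),P[m].max(0).round(3),np.median(z[m]))
E
```

```text
t 2.45 pos [0.5785 0.2245 0.283 ] F [ 0.37 -0.18 -0.32] w 1.003 g 0.0 yawy -7.97
shift [-0.0014 -0.0029  0.0059] turn [ 0.0016 -0.0006  0.0003]
[[0.99, 0.133, 0.042, 0.59], [-0.139, 0.94, 0.312, 0.305], [0.002, -0.315, 0.949, 0.426], [0.0, 0.0, 0.0, 1.0]] [[377.03675901   0.         278.69236672]
 [  0.         377.03675901 213.24480148]
 [  0.           0.           1.        ]] -0.07993795331908622
tray [(0.91, [0.3107, 0.1534, 0.0049]), (0.67, [0.5636, 0.119, -0.0012])]
tray_pull [(0.85, [0.5816, 0.2239, 0.0356]), (0.6, [0.6034, 0.3324, 0.0349]), (0.57, [0.2659, 0.0578, 0.0389])]
rack []
bay_mouth []
-0.01 148757 [ 0.124 -0.139 -0.004] [0.949 0.447 0.01 ] 6.714685869269044e-05
0.033 16509 [ 0.213 -0.131  0.033] [0.801 0.396 0.046] 0.03974328931641391
0.047 2545 [ 0.258 -0.107  0.047] [0.801 0.356 0.055] 0.05151693869233542
```

View pics/w1.png

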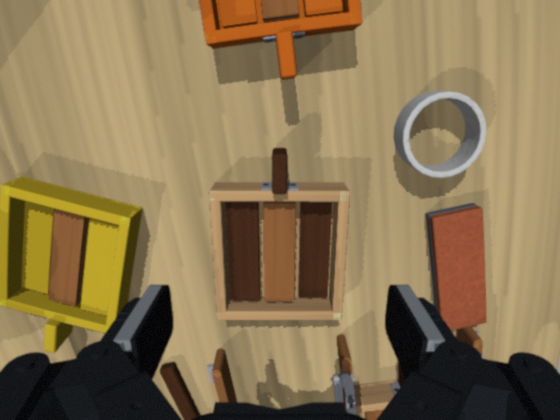

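Wrist view: the natural-wood tray fills (212–348, 185–320), with its dark pull top at (280,170). The cheek noses of the empty bay are at about (218,365) and (345,345). Next I'll fit the tray and view the rack from above.

```bash
python3 - <<'E'
from h import *
f=grab_frame("wrist");P=pts(f);z=P[...,2]
v,u=np.mgrid[:420,:560]
m=(z>.036)&(z<.044)&(u>195)&(u<360)&(v>165)&(v<330)&(f["range_z"]>0)
t=P[m];r=cv2.minAreaRect((t[:,:2]*1000).astype(np.float32));print("tray",m.sum(),r)
m=(z>.048)&(u>260)&(u<300)&(v>135)&(v<200)&(f["range_z"]>0)
t=P[m];print("pull",m.sum(),t.mean(0),cv2.minAreaRect((t[:,:2]*1000).astype(np.float32)))
for n,a,b in(("low",195,245),("mid",330,365)):
  m=(z>.036)&(z<.06)&(u>a)&(u<b)&(v>328)&(f["range_z"]>0);t=P[m];print(n,m.sum(),t.min(0),t.max(0),np.median(t,0))
to([.56,.02,.33],-8)
E
```

```text
tray 5253 ((565.7117309570312, 124.79791259765625), (162.38270568847656, 150.92227172851562), 82.25578308105469)
pull 630 [0.57986352 0.22382324 0.05166896] ((579.9694213867188, 223.21568298339844), (41.102561950683594, 15.363861083984375), 82.1082534790039)
low 353 [ 0.45757529 -0.07357304  0.03603447] [ 0.4704809  -0.01470148  0.04522071] [ 0.46521726 -0.03890309  0.04237216]
mid 950 [ 0.60952691 -0.1258782   0.03604622] [ 0.64697851 -0.01454081  0.05571966] [ 0.62688066 -0.05667673  0.04879071]
t 2.75 pos [0.5759 0.2268 0.2809] F [-0.71  0.16  0.28] w 1.0 g 0.0 yawy -7.67
shift [-0.4142  0.0236 -0.0982] turn [-0.0006 -0.      0.0039]
```

Call:
jog_arm(motion="100 0.03 0 -0.03 0 0 0; 100 0.12 0 -0.06 0 0 0; 100 0.23 -0.01 -0.08 0 0 0; 100 0.32 -0.02 -0.1 0 0 0; 100 0.4 -0.02 -0.1 0 0 0")

```text
time: 3.38
tool_pos: [0.5926, 0.4299, 0.3344]
tool_rot: [0.0, 0.752, 0.659, 0.002]
contact_force: [0.1, -0.0, 0.3]
gripper_width: 1.001
grasp_force: 0.0
```

```bash
python3 - <<'E'
from h import *
to([.577,.224,.15],-8)
f=grab_frame("wrist");save("w2.png",f["color"]);np.savez("w2.npz",P=pts(f),z=f["range_z"])
for t in["tray","tray_pull","rack","bay_mouth","back_board"]:
    print(t,[(round(r["p"],2),np.round(r["at"],4).tolist()) for r in place_of("wrist",t)])
E
```

```text
t 3.38 pos [0.5926 0.4299 0.3344] F [ 0.12 -0.02  0.34] w 1.001 g 0.0 yawy -7.55
shift [-0.4132  0.0222  0.3676] turn [ 0.0019 -0.0018  0.0053]
tray [(0.85, [0.6034, 0.4348, -0.0014]), (0.62, [0.5659, 0.1215, 0.0003])]
tray_pull [(0.85, [0.583, 0.2203, 0.036])]
rack []
bay_mouth []
back_board []
```

View pics/w2.png

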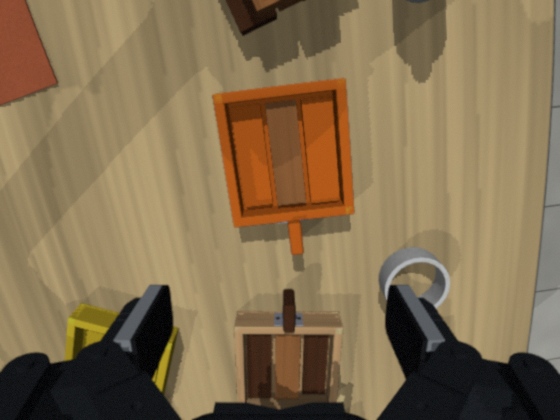

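Wrong way: this view shows the orange decoy at (290,150), because tool +x is world +y here. Nothing was touched; reversing.

Call:
jog_arm(motion="100 -0.1 0 0 0 0 0; 100 -0.22 0 0 0 0 0; 100 -0.34 0 0 0 0 0; 100 -0.46 0 0 0 0 0; 100 -0.58 0 0 0 0 0")

```text
time: 4.3
tool_pos: [0.5536, 0.1357, 0.3319]
tool_rot: [0.0, 0.754, 0.657, 0.0]
contact_force: [0.9, 0.0, -0.4]
gripper_width: 1.002
grasp_force: 0.0
```

Call:
jog_arm(motion="100 -0.1 0.02 0 0 0 0; 100 -0.2 0.03 0 0 0 0; 100 -0.25 0.04 0 0 0 0; 100 -0.25 0.04 0 0 0 0; 100 -0.25 0.04 0 0 0 0")

```text
time: 4.92
tool_pos: [0.5572, 0.012, 0.3316]
tool_rot: [-0.0, 0.753, 0.658, 0.0]
contact_force: [1.2, -0.9, 0.9]
gripper_width: 0.998
grasp_force: 0.0
```

```bash
python3 - <<'E'
from h import *
to([.579,.2235,.15],-8)
f=grab_frame("wrist");save("w3.png",f["color"]);np.savez("w3.npz",P=pts(f),z=f["range_z"])
for t in["tray","tray_pull","rack","bay_mouth","back_board"]:
    print(t,[(round(r["p"],2),np.round(r["at"],4).tolist()) for r in place_of("wrist",t)])
E
```

```text
t 4.92 pos [0.5572 0.012  0.3316] F [ 1.16 -0.86  0.9 ] w 0.998 g 0.0 yawy -7.76
shift [ 0.4248 -0.0141  0.3634] turn [ 0.0002 -0.0003  0.0028]
tray [(0.68, [0.5675, 0.1189, 0.0008]), (0.61, [0.3077, 0.1503, 0.0037]), (0.38, [0.3967, -0.134, -0.0028])]
tray_pull [(0.91, [0.267, 0.0573, 0.0389]), (0.68, [0.3175, -0.2646, 0.037])]
rack []
bay_mouth []
back_board [(0.77, [0.545, -0.2912, 0.0168])]
```

View pics/w3.png

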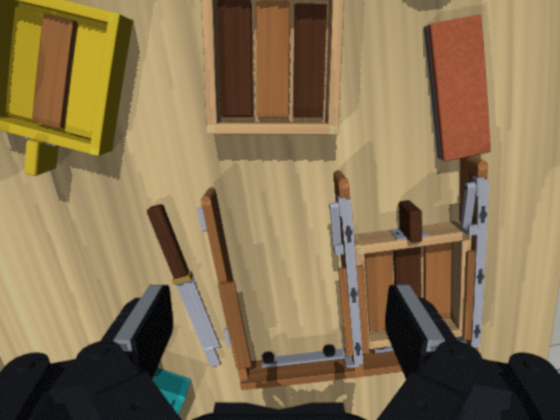

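The view shows the bay clearly: low cheek from its nose at (208,195) to the back (245,372), mid cheek nose (343,178), catch arm around (338,230), and buffers at (268,357) and (329,351). Fitting the cheeks now.

```bash
python3 - <<'E'
from h import *
d=np.load("w3.npz");P=d["P"];z=P[...,2];ok=d["z"]>0
v,u=np.mgrid[:420,:560]
# per 8-mm y slice x extents of cheeks
for n,a,b in(("low",.43,.50),("mid",.59,.67),("far",.75,.83)):
  m0=ok&(z>.038)&(z<.053)&(P[...,0]>a)&(P[...,0]<b)&(u>150)
  for y in np.arange(-.29,.0,.012):
    m=m0&(abs(P[...,1]-y)<.005)
    if m.sum()>5:
      t=P[m];print(n,round(y,3),m.sum(),"x",np.percentile(t[:,0],[2,98]).round(4),"z",np.percentile(t[:,2],[10,50,90]).round(3))
  t=P[m0];print(n,"ymax",np.sort(t[:,1])[-8:].round(4), "x there",t[t[:,1]>t[:,1].max()-.006,0].mean().round(4))
m=ok&(z>.036)&(z<.044)&(u>195)&(u<350)&(v<140);t=P[m];r=cv2.minAreaRect((t[:,:2]*1000).astype(np.float32));print(r, cv2.boxPoints(r))
# back board face, rail/buffers
for (p,q) in((268,357),(329,351),(300,357)): print("buf",P[q-3:q+4,p-3:p+4].reshape(-1,3).round(4)[::8].tolist())
E
```

```text
low -0.29 133 x [0.4598 0.499 ] z [0.04  0.043 0.048]
low -0.278 52 x [0.4594 0.4714] z [0.041 0.043 0.043]
low -0.266 51 x [0.4598 0.4812] z [0.047 0.048 0.049]
low -0.254 97 x [0.4596 0.4813] z [0.048 0.049 0.05 ]
low -0.242 100 x [0.4597 0.4812] z [0.048 0.049 0.049]
low -0.23 102 x [0.4597 0.4814] z [0.047 0.048 0.049]
low -0.218 102 x [0.4599 0.481 ] z [0.048 0.048 0.049]
low -0.206 99 x [0.4597 0.48  ] z [0.048 0.049 0.05 ]
low -0.194 101 x [0.4595 0.4799] z [0.048 0.049 0.05 ]
low -0.182 104 x [0.4597 0.4799] z [0.047 0.049 0.05 ]
low -0.17 106 x [0.4597 0.48  ] z [0.048 0.049 0.05 ]
low -0.158 111 x [0.4595 0.4801] z [0.047 0.048 0.05 ]
low -0.146 118 x [0.4602 0.4801] z [0.047 0.048 0.05 ]
low -0.134 140 x [0.4594 0.48  ] z [0.043 0.048 0.049]
low -0.122 69 x [0.4584 0.4699] z [0.041 0.043 0.044]
low -0.11 75 x [0.4581 0.4701] z [0.041 0.043 0.044]
low -0.098 74 x [0.4585 0.4699] z [0.041 0.043 0.044]
low -0.086 81 x [0.4581 0.47  ] z [0.042 0.043 0.044]
low -0.074 76 x [0.4581 0.4701] z [0.042 0.043 0.044]
low -0.062 85 x [0.4582 0.47  ] z [0.041 0.043 0.044]
low -0.05 81 x
[... 3090 characters left out ...]
09890747070312), 82.13311004638672) [[479.96027  54.85904]
 [629.63715  34.17781]
 [648.9372  173.85883]
 [499.2603  194.54005]]
buf [[0.4991, -0.2694, 0.021], [0.5005, -0.2698, 0.0229], [0.5023, -0.2687, 0.0268], [0.5037, -0.2692, 0.0286], [0.5051, -0.27, 0.0301], [0.5063, -0.2718, 0.0302], [0.5073, -0.2751, 0.0286]]
buf [[0.5886, -0.2701, 0.0222], [0.5897, -0.2693, 0.0256], [0.5909, -0.269, 0.0284], [0.5922, -0.2713, 0.0281], [0.5933, -0.2704, 0.0316], [0.5946, -0.2729, 0.0309], [0.596, -0.2772, 0.0281]]
buf [[0.5452, -0.2809, 0.0147], [0.5466, -0.281, 0.017], [0.548, -0.2799, 0.0209], [0.5493, -0.2806, 0.0224], [0.5507, -0.2808, 0.0247], [0.552, -0.2812, 0.0266], [0.5533, -0.281, 0.0292]]
```

Bay: inner faces at x=0.470 and 0.623 (153 mm ✓), centre x=0.5466, yaw ≈0, rack origin y≈-0.103, buffers ≈-0.269. Tray: centre (0.5657,0.1248), yaw -7.8°, pull at (0.5796,0.2245). Going to the pull.

Call:
jog_arm(motion="100 0.1 0 0.05 0 0 0; 100 0.2 0 0.15 0 0 0; 100 0.3 -0.01 0.25 0 0 0; 100 0.4 -0.015 0.35 0 0 0; 100 0.425 -0.016 0.4 0 0 0")

```text
time: 5.85
tool_pos: [0.5778, 0.2258, 0.1298]
tool_rot: [-0.0, 0.753, 0.659, 0.0]
contact_force: [-0.2, -0.8, 0.4]
gripper_width: 1.001
grasp_force: 0.0
```

```bash
python3 - <<'E'
from h import *
to([.5796,.2240,.018],-7.8)
f=grab_frame("wrist");P=pts(f);z=P[...,2]
m=(z>.048)&(z<.057)&(abs(P[...,0]-.58)<.03)&(abs(P[...,1]-.223)<.04)&(f["range_z"]>0)
t=P[m];print("pull",m.sum(),t.mean(0),cv2.minAreaRect((t[:,:2]*1000).astype(np.float32)))
E
```

```text
t 5.85 pos [0.5778 0.2258 0.1298] F [-0.21 -0.77  0.42] w 1.001 g 0.0 yawy -7.62
shift [-0.0032  0.004   0.2237] turn [ 0.     -0.0001  0.0021]
pull 1583 [0.57986383 0.22441926 0.05164289] ((579.8609619140625, 223.28759765625), (41.376953125, 15.962945938110352), 81.8787841796875)
```

Call:
jog_arm(motion="100 -0.001 0.004 0.07 0 0 0.002; 100 -0.001 0.004 0.14 0 0 0.002; 100 -0.001 0.004 0.19 0 0 0.002; 100 -0.001 0.004 0.224 0 0 0.002; 100 -0.001 0.004 0.224 0 0 0.002")

```text
time: 6.52
tool_pos: [0.5792, 0.2225, 0.0181]
tool_rot: [-0.001, 0.754, 0.657, -0.001]
contact_force: [0.4, -0.3, -0.3]
gripper_width: 1.001
grasp_force: 0.0
```

Call:
jog_arm(motion="40 0 0 0 0 0 0; 10 0 0 0 0 0 0; 0 0 0 0 0 0 0; 0 0 0 0 0 0 0; 0 0 0 0 0 0 0")

```text
time: 7.15
tool_pos: [0.5804, 0.2229, 0.02]
tool_rot: [-0.0, 0.754, 0.656, 0.0]
contact_force: [-1.3, 1.3, 5.4]
gripper_width: 0.174
grasp_force: 60.1
```

```bash
python3 -c "
from h import *
to([.5466,.16,.018],0)"
```

```text
t 7.15 pos [0.5804 0.2229 0.02  ] F [-1.31  1.28  5.4 ] w 0.174 g 60.1 yawy -7.94
shift [-0.134  -0.0496  0.004 ] turn [ 0.0002 -0.0004 -0.0924]
```

Call:
jog_arm(motion="0 -0.015 -0.012 -0.002 0 0 -0.018; 0 -0.03 -0.024 -0.002 0 0 -0.037; 0 -0.045 -0.036 -0.002 0 0 -0.055; 0 -0.06 -0.048 -0.002 0 0 -0.074; 0 -0.075 -0.058 -0.002 0 0 -0.092")

```text
time: 7.78
tool_pos: [0.5455, 0.1889, 0.0201]
tool_rot: [-0.0, 0.707, 0.708, -0.0]
contact_force: [0.9, 2.1, -2.1]
gripper_width: 0.174
grasp_force: 59.1
```

Call:
jog_arm(motion="0 0 0 0 0 0 0; 0 0 0 0 0 0 0; 0 0 0 0 0 0 0; 0 0 0 0 0 0 0; 0 0 0 0 0 0 0")

```text
time: 8.4
tool_pos: [0.5462, 0.1893, 0.0201]
tool_rot: [-0.0, 0.707, 0.707, -0.0]
contact_force: [-1.7, -3.0, -0.9]
gripper_width: 0.174
grasp_force: 59.4
```

```bash
python3 - <<'E'
from h import *
to([.5466,.15,.018],0)
f=grab_frame("wrist");save("w4.png",f["color"]);P=pts(f);z=P[...,2];ok=f["range_z"]>0
m=ok&(z>.036)&(z<.044)&(abs(P[...,0]-.5466)<.09)&(P[...,1]>-.005)&(P[...,1]<.172)
t=P[m];r=cv2.minAreaRect((t[:,:2]*1000).astype(np.float32));print(m.sum(),r,t.min(0),t.max(0),np.median(t[:,2]))
for n,a,b in(("low",.44,.49),("mid",.61,.65)):
  m=ok&(z>.038)&(z<.053)&(P[...,0]>a)&(P[...,0]<b)&(P[...,1]<-.005)
  if m.sum(): t=P[m];print(n,m.sum(),np.percentile(t[:,0],[2,50,98]).round(4),t[:,1].min(),t[:,1].max())
f=grab_frame("scene");P=pts(f);z=P[...,2]
m=(z>.033)&(z<.044)&(abs(P[...,0]-.5466)<.1)&(P[...,1]>-.005)&(P[...,1]<.165);t=P[m];print(cv2.minAreaRect((t[:,:2]*1000).astype(np.float32)))
E
```

```text
t 8.4 pos [0.5462 0.1893 0.0201] F [-1.7  -2.97 -0.87] w 0.174 g 59.4 yawy -0.01
shift [-0.0786  0.0009  0.0042] turn [-0.0004  0.0003 -0.0001]
787 ((546.6544799804688, 156.094970703125), (28.525066375732422, 149.88314819335938), 89.61186981201172) [0.47179541 0.14226103 0.03601966] [0.62167207 0.17082895 0.0414292 ] 0.039568396646986026
((546.867919921875, 86.74089050292969), (156.32774353027344, 152.4886016845703), 89.95167541503906)
```

View pics/w4.png

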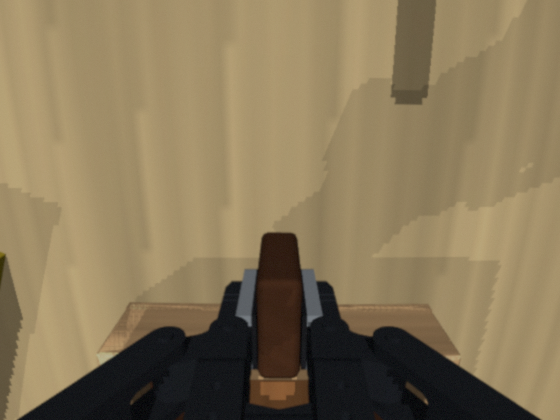

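The pull is held squarely in the pads (280,300). The tray centres at x≈0.5467, yaw ≈-0.1°. Moving up to the mouth, then in gently.

Call:
jog_arm(motion="0 -0.008 0.001 0 0 0 0; 0 -0.016 0.001 0 0 0 0; 0 -0.026 0.001 0 0 0 0; 0 -0.036 0.001 0 0 0 0; 0 -0.046 0.001 0 0 0 0")

```text
time: 9.12
tool_pos: [0.5468, 0.1662, 0.0203]
tool_rot: [0.0, 0.707, 0.707, 0.0]
contact_force: [0.4, 1.8, -3.6]
gripper_width: 0.177
grasp_force: 59.0
```

Call:
jog_arm(motion="0 -0.006 0 0 0 0 0; 0 -0.014 0 0 0 0 0; 0 -0.022 0 0 0 0 0; 0 -0.03 0 0 0 0 0; 0 -0.04 0 0 0 0 0")

```text
time: 9.75
tool_pos: [0.5468, 0.1463, 0.0203]
tool_rot: [0.0, 0.707, 0.707, -0.0]
contact_force: [0.6, 2.6, -3.1]
gripper_width: 0.177
grasp_force: 59.0
```

Call:
jog_arm(motion="0 -0.012 0 0.001 0 0 0; 0 -0.026 0 0.001 0 0 0; 0 -0.04 0 0.001 0 0 0; 0 -0.054 0 0.001 0 0 0; 0 -0.07 0 0.001 0 0 0")

```text
time: 10.38
tool_pos: [0.5469, 0.1118, 0.0201]
tool_rot: [-0.0, 0.707, 0.707, 0.001]
contact_force: [-0.0, 6.1, -1.1]
gripper_width: 0.177
grasp_force: 59.3
```

Call:
jog_arm(motion="0 -0.012 0 0 0 0 0; 0 -0.026 0 0 0 0 0; 0 -0.04 0 0 0 0 0; 0 -0.054 0 0 0 0 0; 0 -0.064 0 0 0 0 0")

```text
time: 11.0
tool_pos: [0.547, 0.0792, 0.0201]
tool_rot: [0.0, 0.707, 0.707, 0.0]
contact_force: [0.1, 5.0, 0.2]
gripper_width: 0.177
grasp_force: 59.5
```

Call:
jog_arm(motion="0 -0.006 0 0 0 0 0; 0 -0.014 0 0 0 0 0; 0 -0.022 0 0 0 0 0; 0 -0.03 0 0 0 0 0; 0 -0.04 0 0 0 0 0")

```text
time: 11.62
tool_pos: [0.547, 0.0595, 0.0201]
tool_rot: [-0.0, 0.707, 0.707, 0.0]
contact_force: [-0.5, 6.1, 0.2]
gripper_width: 0.176
grasp_force: 59.6
```

Call:
jog_arm(motion="0 -0.006 0 0 0 0 0; 0 -0.014 0 0 0 0 0; 0 -0.024 0 0 0 0 0; 0 -0.034 0 0 0 0 0; 0 -0.044 0 0 0 0 0")

```text
time: 12.25
tool_pos: [0.5469, 0.0375, 0.02]
tool_rot: [-0.0, 0.707, 0.707, 0.0]
contact_force: [-0.1, 5.4, 1.0]
gripper_width: 0.18
grasp_force: 59.6
```

Call:
jog_arm(motion="0 -0.012 0 0 0 0 0; 0 -0.028 0 0 0 0 0; 0 -0.044 0 0 0 0 0; 0 -0.06 0 0 0 0 0; 0 -0.076 0 0 0 0 0")

```text
time: 12.88
tool_pos: [0.5469, -0.0005, 0.02]
tool_rot: [-0.0, 0.707, 0.707, 0.0]
contact_force: [-0.0, 5.8, 0.4]
gripper_width: 0.179
grasp_force: 59.7
```

Call:
jog_arm(motion="0 -0.012 0 0 0 0 0; 0 -0.028 0 0 0 0 0; 0 -0.044 0 0 0 0 0; 0 -0.06 0 0 0 0 0; 0 -0.076 0 0 0 0 0")

```text
time: 13.5
tool_pos: [0.5468, -0.0385, 0.0201]
tool_rot: [-0.0, 0.707, 0.707, 0.0]
contact_force: [-0.9, 6.4, 1.8]
gripper_width: 0.177
grasp_force: 59.7
```

```bash
python3 - <<'E'
from h import *
to([.5468,-.075,.0201],0)
g=grab_frame("scene");save("s2.png",cv2.resize(g["color"][190:360,140:340],(800,680))[:600])
P=pts(g);m=(P[...,2]>.036)&(P[...,2]<.056)&(abs(P[...,0]-.5466)<.05)&(P[...,1]<-.06)&(P[...,1]>-.28);
print(P[m].min(0),P[m].max(0))
E
```

```text
t 13.5 pos [ 0.5468 -0.0385  0.0201] F [-0.87  6.39  1.85] w 0.177 g 59.7 yawy -0.0
shift [-0.073  -0.     -0.0001] turn [-0.     -0.0004 -0.    ]
[ 0.49673213 -0.21862499  0.03608183] [ 0.59628654 -0.0600225   0.04510214]
```

View pics/s2.png

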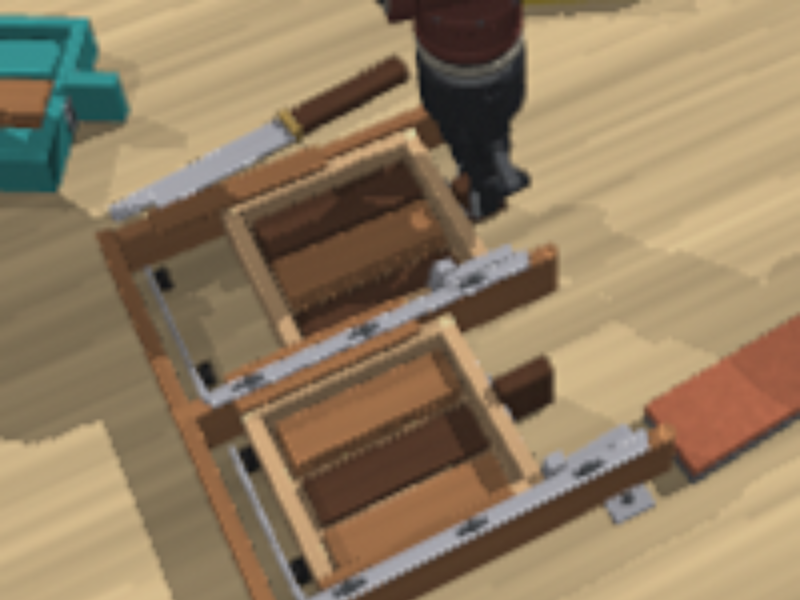

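The scene crop shows the tray most of the way in and running true. Its leading end is about 50 mm short of the buffers at (162,280) and (207,373), and the catch knob is up at (445,272).

Call:
jog_arm(motion="0 -0.01 0 0 0 0 0; 0 -0.024 0 0 0 0 0; 0 -0.038 0 0 0 0 0; 0 -0.052 0 0 0 0 0; 0 -0.062 0 0 0 0 0")

```text
time: 14.18
tool_pos: [0.5468, -0.0693, 0.02]
tool_rot: [-0.0, 0.707, 0.707, 0.0]
contact_force: [-0.0, 7.2, 1.8]
gripper_width: 0.179
grasp_force: 59.8
```

Call:
jog_arm(motion="0 -0.004 0 0 0 0 0; 0 -0.008 0 0 0 0 0; 0 -0.012 0 0 0 0 0; 0 -0.016 0 0 0 0 0; 0 -0.02 0 0 0 0 0")

```text
time: 14.8
tool_pos: [0.5468, -0.079, 0.0201]
tool_rot: [-0.0, 0.707, 0.707, 0.0]
contact_force: [0.4, 5.6, 2.3]
gripper_width: 0.173
grasp_force: 59.8
```

Now 1 mm rows, watching the force.

Call:
jog_arm(motion="0 -0.002 0 0 0 0 0; 0 -0.004 0 0 0 0 0; 0 -0.006 0 0 0 0 0; 0 -0.008 0 0 0 0 0; 0 -0.01 0 0 0 0 0")

```text
time: 15.42
tool_pos: [0.5468, -0.084, 0.0201]
tool_rot: [-0.0, 0.707, 0.707, 0.0]
contact_force: [1.1, 6.8, 2.0]
gripper_width: 0.177
grasp_force: 59.8
```

Call:
jog_arm(motion="0 -0.001 0 0 0 0 0; 0 -0.002 0 0 0 0 0; 0 -0.004 0 0 0 0 0; 0 -0.005 0 0 0 0 0; 0 -0.006 0 0 0 0 0")

```text
time: 16.05
tool_pos: [0.5468, -0.087, 0.02]
tool_rot: [-0.0, 0.707, 0.707, 0.0]
contact_force: [0.6, 6.0, 2.2]
gripper_width: 0.176
grasp_force: 59.8
```

Call:
jog_arm(motion="0 -0.001 0 0 0 0 0; 0 -0.002 0 0 0 0 0; 0 -0.003 0 0 0 0 0; 0 -0.004 0 0 0 0 0; 0 -0.004 0 0 0 0 0")

```text
time: 16.68
tool_pos: [0.5468, -0.0891, 0.0201]
tool_rot: [-0.0, 0.707, 0.707, 0.0]
contact_force: [-0.1, 6.2, 2.4]
gripper_width: 0.18
grasp_force: 59.8
```

Call:
jog_arm(motion="0 -0.001 0 0 0 0 0; 0 -0.001 0 0 0 0 0; 0 -0.002 0 0 0 0 0; 0 -0.002 0 0 0 0 0; 0 -0.002 0 0 0 0 0")

```text
time: 17.3
tool_pos: [0.5467, -0.0895, 0.02]
tool_rot: [-0.001, 0.707, 0.707, 0.0]
contact_force: [0.4, 8.4, 3.0]
gripper_width: 0.181
grasp_force: 59.9
```

Buffer contact is starting. Half-millimetre steps.

Call:
jog_arm(motion="0 0 0 0 0 0 0; 0 -0.001 0 0 0 0 0; 0 -0.001 0 0 0 0 0; 0 -0.001 0 0 0 0 0; 0 -0.001 0 0 0 0 0")

```text
time: 17.92
tool_pos: [0.5467, -0.0897, 0.0201]
tool_rot: [-0.001, 0.707, 0.707, 0.001]
contact_force: [-0.5, 8.5, 3.9]
gripper_width: 0.176
grasp_force: 60.0
```

Call:
jog_arm(motion="0 0 0 0 0 0 0; 0 -0.001 0 0 0 0 0; 0 -0.001 0 0 0 0 0; 0 -0.001 0 0 0 0 0; 0 -0.001 0 0 0 0 0")

```text
time: 18.55
tool_pos: [0.5467, -0.0898, 0.02]
tool_rot: [-0.001, 0.707, 0.707, 0.001]
contact_force: [-0.4, 10.9, 3.8]
gripper_width: 0.182
grasp_force: 60.0
```

```bash
cat > c.py <<'E'
from h import *
to([.5468,-.09,.0201],0)
for n in("scene","side"):
    f=grab_frame(n);P=pts(f);z=P[...,2]
    for a,b in((.604,.622),(.756,.774)):
        print(n,a,[(round(y,3),np.percentile(z[m],90).round(4),m.sum()) for y in np.arange(-.112,-.03,.008) for m in[(P[...,0]>a)&(P[...,0]<b)&(abs(P[...,1]-y)<.004)&(z<.09)] if m.sum()>2])
E
python3 c.py
```

```text
t 18.55 pos [ 0.5467 -0.0898  0.02  ] F [-0.37 10.95  3.78] w 0.182 g 60.0 yawy 0.01
shift [-0.0004  0.0002 -0.0001] turn [-0.0004 -0.002   0.0001]
scene 0.604 [(np.float64(-0.112), np.float64(0.0468), np.int64(12)), (np.float64(-0.104), np.float64(0.0666), np.int64(16)), (np.float64(-0.096), np.float64(0.0653), np.int64(15)), (np.float64(-0.088), np.float64(0.0508), np.int64(8)), (np.float64(-0.08), np.float64(0.0525), np.int64(8)), (np.float64(-0.072), np.float64(0.0509), np.int64(9)), (np.float64(-0.064), np.float64(0.0512), np.int64(8)), (np.float64(-0.056), np.float64(0.0517), np.int64(8)), (np.float64(-0.048), np.float64(0.0525), np.int64(8))]
scene 0.756 [(np.float64(-0.112), np.float64(0.0425), np.int64(22)), (np.float64(-0.104), np.float64(0.0422), np.int64(5))]
side 0.604 [(np.float64(-0.112), np.float64(0.0433), np.int64(34)), (np.float64(-0.104), np.float64(0.0592), np.int64(24)), (np.float64(-0.096), np.float64(0.0682), np.int64(19)), (np.float64(-0.088), np.float64(0.0546), np.int64(17)), (np.float64(-0.08), np.float64(0.0523), np.int64(14)), (np.float64(-0.072), np.flo
[... 229 characters left out ...]
.0538), np.int64(19)), (np.float64(-0.032), np.float64(0.0366), np.int64(10))]
side 0.756 [(np.float64(-0.112), np.float64(0.0424), np.int64(26)), (np.float64(-0.104), np.float64(0.0464), np.int64(27)), (np.float64(-0.096), np.float64(0.0211), np.int64(7)), (np.float64(-0.088), np.float64(0.0406), np.int64(15)), (np.float64(-0.08), np.float64(0.0196), np.int64(7)), (np.float64(-0.072), np.float64(0.0491), np.int64(14)), (np.float64(-0.064), np.float64(0.0485), np.int64(11)), (np.float64(-0.056), np.float64(0.0459), np.int64(13)), (np.float64(-0.048), np.float64(0.0491), np.int64(11)), (np.float64(-0.04), np.float64(0.0066), np.int64(7)), (np.float64(-0.032), np.float64(0.0042), np.int64(3))]
```

The catch knob is still high (z≈0.067). Pressing on in small steps.

Call:
jog_arm(motion="0 0 0 0 0 0 0; 0 -0.001 0 0 0 0 0; 0 -0.001 0 0 0 0 0; 0 -0.002 0 0 0 0 0; 0 -0.002 0 0 0 0 0")

```text
time: 19.27
tool_pos: [0.5466, -0.0901, 0.0201]
tool_rot: [-0.002, 0.707, 0.707, 0.001]
contact_force: [-0.7, 14.0, 4.5]
gripper_width: 0.177
grasp_force: 60.1
```

```bash
cat > c.py <<'E'
from h import *
to([.5468,-.09,.0201],0)
for n in("scene","side"):
    f=grab_frame(n);P=pts(f);z=P[...,2]
    m=(P[...,0]>.600)&(P[...,0]<.624)&(P[...,1]>-.112)&(P[...,1]<-.088)&(z<.09)&(z>.03);t=np.sort(z[m]);print(n,"knob top",t[-12:-2].mean().round(4))
E
python3 c.py
```

```text
t 19.27 pos [ 0.5466 -0.0901  0.0201] F [-0.74 13.97  4.53] w 0.177 g 60.1 yawy 0.01
shift [ 0.0001  0.0004 -0.0001] turn [-0.0005 -0.0029  0.0001]
scene knob top 0.0645
side knob top 0.0641
```

Call:
jog_arm(motion="0 0 0 0 0 0 0; 0 -0.001 0 0 0 0 0; 0 -0.001 0 0 0 0 0; 0 -0.002 0 0 0 0 0; 0 -0.002 0 0 0 0 0")

```text
time: 20.0
tool_pos: [0.5465, -0.0904, 0.02]
tool_rot: [-0.002, 0.707, 0.707, 0.002]
contact_force: [-1.0, 16.7, 5.9]
gripper_width: 0.174
grasp_force: 60.3
```

```bash
python3 c.py
```

```text
t 20.0 pos [ 0.5465 -0.0904  0.02  ] F [-0.95 16.72  5.87] w 0.174 g 60.3 yawy 0.01
shift [ 0.0008  0.0006 -0.0001] turn [-0.0008 -0.0038  0.0002]
scene knob top 0.0563
side knob top 0.0569
```

The knob fell from 0.0645 to 0.0565 in both views, so the catch has dropped at 16.7 N. Easing off.

Call:
jog_arm(motion="0 0.001 0 0 0 0 0; 0 0.002 0 0 0 0 0; 0 0.004 0 0 0 0 0; 0 0.006 0 0 0 0 0; 0 0.007 0 0 0 0 0")

```text
time: 20.72
tool_pos: [0.5465, -0.0903, 0.02]
tool_rot: [-0.0, 0.707, 0.707, -0.001]
contact_force: [-2.5, 2.0, 3.7]
gripper_width: 0.181
grasp_force: 60.0
```

```bash
python3 c.py
```

```text
t 20.73 pos [ 0.5465 -0.0903  0.02  ] F [-2.48  1.98  3.7 ] w 0.181 g 60.0 yawy 0.03
shift [ 0.0006  0.0006 -0.0001] turn [-0.0006  0.0006  0.0003]
scene knob top 0.0565
side knob top 0.0566
```

Call:
jog_arm(motion="22 0 0 0 0 0 0; 28 0 0 0 0 0 0; 35 0 0 0 0 0 0; 45 0 0 0 0 0 0; 45 0 0 0 0 0 0")

```text
time: 21.45
tool_pos: [0.5468, -0.09, 0.0198]
tool_rot: [0.0, 0.707, 0.707, -0.0]
contact_force: [0.5, 0.3, -0.3]
gripper_width: 0.45
grasp_force: 0.0
```

Call:
jog_arm(motion="45 0 0 0 0 0 0; 45 0 0 -0.02 0 0 0; 45 0 0 -0.05 0 0 0; 45 0 0 -0.09 0 0 0; 45 0 0 -0.14 0 0 0")

```text
time: 22.08
tool_pos: [0.5469, -0.09, 0.0917]
tool_rot: [0.0, 0.707, 0.707, 0.0]
contact_force: [-0.1, 0.0, -0.8]
gripper_width: 0.453
grasp_force: 0.0
```

Call:
jog_arm(motion="45 0 0 -0.08 0 0 0; 45 0.1 0 -0.16 0 0 0; 45 0.2 0 -0.24 0 0 0; 45 0.3 0 -0.3 0 0 0; 45 0.4 0 -0.3 0 0 0")

```text
time: 22.7
tool_pos: [0.5486, 0.1118, 0.2463]
tool_rot: [0.003, 0.707, 0.707, 0.004]
contact_force: [0.8, -1.6, 0.3]
gripper_width: 0.448
grasp_force: 0.0
```

```bash
python3 c.py; python3 - <<'E'
from h import *
g=grab_frame("scene");save("s3.png",cv2.resize(g["color"][190:340,140:340],(800,600)))
for t in["tray_pull","stone","tape","knife"]:
    print(t,[(round(r["p"],2),np.round(r["at"],3).tolist()) for r in place_of("scene",t)])
P=pts(g);m=(P[...,2]>.036)&(P[...,2]<.046)&(abs(P[...,0]-.5466)<.05)&(P[...,1]<-.05)&(P[...,1]>-.28);print(P[m].min(0),P[m].max(0))
E
```

```text
t 22.7 pos [0.5486 0.1118 0.2463] F [ 0.84 -1.63  0.34] w 0.448 g 0.0 yawy -0.0
shift [-0.404  -0.0081  0.452 ] turn [ 0.0065 -0.0005 -0.    ]
scene knob top 0.0562
side knob top 0.0419
tray_pull [(0.96, [0.317, -0.259, 0.034]), (0.78, [0.272, 0.059, 0.035]), (0.77, [0.599, 0.338, 0.035]), (0.74, [0.546, -0.091, 0.034])]
stone [(0.77, [0.779, 0.064, 0.0])]
tape [(0.91, [0.752, 0.241, -0.002])]
knife [(0.84, [0.4, -0.131, -0.002])]
[ 0.49666117 -0.26926041  0.03603622] [ 0.59636757 -0.06908733  0.04581633]
```

View pics/s3.png

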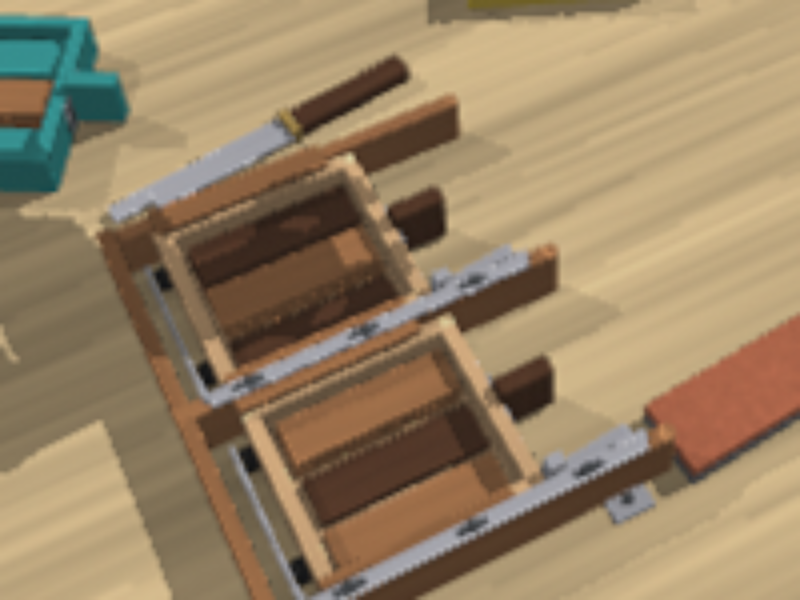

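The tray is against the buffers, and its catch knob at (440,280) is down just in front of the tray, like the neighbour's at (553,465). The stone, tape and knife haven't moved.

Call:
jog_arm(motion="45 0 0 0 0 0 0; 45 0 0 0 0 0 0; 45 0 0 0 0 0 0; 45 0 0 0 0 0 0; 45 0 0 0 0 0 0")

```text
time: 23.68
tool_pos: [0.5468, 0.11, 0.2398]
tool_rot: [-0.0, 0.707, 0.707, -0.0]
contact_force: [-0.0, 0.7, 1.2]
gripper_width: 0.446
grasp_force: 0.0
```

```bash
python3 -c "
from plant import *
print(job_done())"
```

```text
the job is handed in; nothing more can be done
None
```

The tray is shut in the empty bay between the buffers and the dropped catch, with the gripper clear and the stone, tape and knife unmoved; the highest push reading was about 17 N, and I handed it in at about 24 s.

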